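Open the paper-roll dispenser for a new roll and hold it open

ROBOT

A 7-joint arm with a two-finger parallel gripper is mounted at the origin on the work surface. World frame = base frame: x ahead of the robot, y to its left, z up, the work surface at z = 0. Lengths are in mm, angles in rad, forces in N, time in s.
With the tool pointing down it reaches from about 400 to 875 mm from the base axis. Payload 4.4 kg.
Tool frame: the origin (TCP) lies midway between the tips of the shut fingers; the grasp point (between the pads) lies 19 mm behind it; z points along the fingers, y is the line along which they close (so a half turn about z gives the same grasp; the last joint's range is limited). The gripper opens to 85 mm and grips with 20 to 120 N. Pads are 22 mm wide; open, the fingers measure 114 mm over their backs; the gripper's body (76 mm by 85 mm) begins 54 mm behind the grasp point. The pads swing forward as they close: fully open they stand 13 mm farther back than shut.
Start: joints at [-1.39, 0.628, 0.038, 1.517, -0.027, 0.996, -0.02], TCP at [158.771, 630.325, 231.313] pointing down, gripper open.
Joint ranges: [-3.06, 3.06], [-0.37, 2.12], [-1.25, 1.32], [0.18, 2.47], [-1.1, 4.24], [0.23, 1.98], [-2.94, 2.94]. Speed limits (rad/s): [2.57, 2.57, 3.14, 3.14, 3.14, 3.14, 3.14].

INTERFACE

Orientations are given as [roll, pitch, yaw] about the fixed x, y, z axes, in that order (R = Rz(yaw) Ry(pitch) Rx(roll)).
In Python, from cell import ctrl gives the robot as it stands.
- The arm moves only by the shell command python3 -m handwheel 'ROWS'. ROWS is JSON, a list of rows, each a list of 3 entries, a list of its own where there are three numbers: the turn, a rotation vector about the tool's x, y, z in degrees, then the shift along the tool's x, y, z in m, then the closure, from 0 (fully open) to 1 (shut). A call has 1 to 5 rows; each row shifts and turns the commanded pose from where the row before left it, along the tool's axes as they then stand; what a row does not reach is not made up. A row lasts 1/12 s, in which the tool goes at most 41.7 mm and 7.16 degrees, less where a joint would pass 70% of its speed; a pose out of reach is approached as far as the arm can. A call is refused whole if a number of a shift passes 0.0417 or a number of a turn 7.16, either way. A call with a gripper value outside its range is refused whole. The fingers move at their own pace and stop on an object; the grip force is fixed at half the most. Time passes only in rows, so rows that do not move let the fingers close. It gives the time, the measured TCP pose, the force, the opening and the grip force at its end, in the units of the state.
- ctrl.read_state(): the state, without advancing time (a new reading comes with each control period).
- ctrl.get_image(name): name is "side" or "top" or "wrist"; returns a dict with "pixels" (400x640x3 uint8, red, green, blue), "fx", "fy", "cx", "cy" (pixels), "pose" (4x4, takes a point from camera to world coordinates); the wrist camera has in their place "T_tool_cam" (4x4, takes a point from camera to tool coordinates, whose origin is the TCP and whose axes are the flange's). Camera axes: x right, y up, looking along -z (the intrinsics and any distortion apply to the point x, -y, -z); pixel columns grow to the right and rows downward; lengths in mm; the calibration is good to about 2 mm. A picture is of the moment at which its call begins: read the wrist's pose just before it. There is no depth.
- ctrl.finish_job(): hands the job in; it is judged then, once.
The state is a dict: "clock": time; "qpos": joint angles; "qd": joint speeds; "tau": joint torques, N m; "eef_pos": TCP position; "tool_rot": TCP orientation; "force": force on the tool from outside, world axes, zero at the start; "torque": the same for the moment, N m; "width": finger opening in mm; "gripper_force": force on a finger pad.
Only numpy, scipy, OpenCV 4.12 (cv2) and the standard library are available. Lean on these libraries where they do the work, as an engineer would, in place of code of your own. Each camera call takes 0.05 s, during which the arm holds its last target. There are 200 camera calls.

TASK

Get the paper-roll dispenser on the packing bench ready for a colleague to drop in a new roll: take the red T-handled key from its wooden block, push its square tip fully down into the recess of the blue lock knob, turn it anticlockwise (seen from above) to its stop to unlock the quill, and leave the key standing there. Then draw the black pull knob out against its spring until the red index pin is level with the yellow marker on the scale, and keep it there: you finish while still holding the knob at the mark. Leave the paper roll, the tape and the carton alone.

Things in the scene. Friction and masses are not known exactly. Their poses are not given: they have to be found in the camera images.
- dispenser: Grey steel bench-top roll dispenser, fixed. Origin on the bench directly below the axis of the lock knob; z up. Its own -y axis is the direction in which the pull knob is drawn out. Base plate 150 x 400 mm (x -75 to 75, y -100 to 300), 14 mm high; quill housing 56 mm wide (x -28 to 28), y from -92 to 18, top 126 mm above the bench; roll axis 98 mm above the bench; fixed cheek 120 mm wide and 184 mm high at y 280 to 292.
- pull_knob (a point): Centre of the black round pull knob, 38 mm in diameter and 30 mm long with its axis along the dispenser's y, 98 mm above the bench. It sits on the outer end of the quill on an 18 mm neck; between the knob's inner face and the housing there are 30 mm of free neck when the quill is home. Axes as the dispenser's: pulling out moves it along its own -y. Free on both sides and above: pinch it from above across its diameter.
- quill (a joint): Travel of the quill with pull knob and index pin, m: 0 home, growing as it is pulled out, 0.062 at its end stop. A spring draws it home: about 7 N at 0, 12 to 13 N at 0.050, plus about 1 N of friction; let go, it slides home. While the lock is shut it can move only 2 to 3 mm.
- index (a point): Top of the red index pin that moves with the quill in a slot along the housing top, 135 mm above the bench; axes as the dispenser's. 28 mm on the dispenser's -y side of the lock axis when the quill is home.
- marker_tip (a point): Tip of the yellow marker clipped to the far edge of the housing top, beside the scale; its axes are parallel to the dispenser's. It is fixed in this run; it stands 30 to 52 mm out (along -y) from where the index pin is when home. The index is level with it when both have the same place along the dispenser's y (the tip lies 11 mm beside the pin in x).
- lock (a joint): Angle of the blue lock knob, rad: near 0 (0 to 0.12) is locked, grows anticlockwise seen from above, stop at 1.35. The quill comes free at about 0.95. Friction about 0.06 N m; it stays where it is left. It is turned with the key.
- lock_recess (a point): Centre of the mouth of the square recess in the top of the lock knob, which is 40 mm in diameter and 27 mm high and stands on the housing; the mouth is 153 mm above the bench. Recess 11.8 mm square with a 3 mm chamfer, 23.5 mm deep, its sides along this point's x and y axes, which turn with the knob. z up.
- key_grip (a point): Centre of the red T-bar of the key (loose, 160 g): bar 76 mm long (key's x) x 16 mm wide (key's y) x 18 mm high, meant to be pinched from above across its 16 mm. The key's z runs from tip to bar. Below the bar: a 14 mm round stem, then a 19 mm collar whose underside is 53 mm below this point, then the square tip. At the start it stands upright in the block, this point 93 mm above the bench.
- key_tip (a point): End of the key's tip, 75 mm below the bar's centre on the key's axis. The tip is 10 mm square and 22 mm long, stepped down to 7 mm square over its last 4 mm, its sides along the key's x and y; the collar stops it on the rim of a recess, with the tip 22 mm in.
- key_block: Wooden key block, fixed, 60 x 80 x 40 mm high, origin at the centre of its underside; square hole of 12 mm in the middle of its top, where the key stands 22 mm deep.
- paper_roll: New roll of brown paper standing on end, 104 mm in diameter, 200 mm high; origin at the centre of its underside. Bystander.
- tape_roll: Roll of brown tape lying flat, 100 mm in diameter, 48 mm high; origin at the centre of its underside. Bystander.
- carton: Closed cardboard carton 140 x 160 x 100 mm high; origin at the centre of its underside. Bystander.
Things that resemble listed ones, but are neither listed nor needed, are in the scene too. Of the things like the part that bears key_grip, leave any that is green or purple; of the rest the smaller one is meant.

How it is judged (in metres and radians):
On the way, in this order (a step that is already met when the one before it is completed fails the run):
1. the key's tip is in the recess of the lock knob, at least 15 mm deep, the knob still locked (z of key_tip in the frame of lock_recess below -0.015 m and horizontal distance between key_tip and lock_recess below 0.005 m and value of joint lock below 0.6 rad), for 0.2 s.
2. the lock knob is turned to its stop (beyond 1.15 rad) with the key in it, the quill not yet drawn (value of joint lock above 1.15 rad and z of key_tip in the frame of lock_recess below -0.012 m and horizontal distance between key_tip and lock_recess below 0.005 m and value of joint quill below 0.01 m), for 0.1 s.
At the end, for the whole second after the job is handed in: The fingers hold the pull knob out with the index pin within 5 mm of the marker along the scale, at rest; the lock knob is beyond 1.15 rad and the key, let go, stands in its recess at least 12 mm deep (y of index in the frame of marker_tip between -0.005 and 0.005 m and contact force between the fingers and quill above 4 N and velocity of joint quill between -0.01 and 0.01 m/s and value of joint lock above 1.15 rad and z of key_tip in the frame of lock_recess below -0.012 m and horizontal distance between key_tip and lock_recess below 0.006 m and angle between key_tip's own z axis and vertical below 0.25 rad and contact force between the fingers and key below 0.5 N); the arm keeps its last pose, push and grip.
It fails at once if the paper roll, the tape roll or the carton is moved by more than 20 mm (distance of any of paper_roll, tape_roll, carton from where it was at the start of the episode above 0.02 m).
It also fails if it takes over 54 s, if anything falls off the work surface, if the arm or the gripper's body presses on something with over 40 N, if the wrist force passes 120 N, or if a joint passes its speed limit or range.

## Working session

There is one attempt and no reset: what is moved stays moved. The work goes in short steps, Python scripts to look and compute and a shell command to move; the robot and the scene stay as the last step left them, time stands still between calls to the robot, and variables do not carry over. Pictures are saved under pics/ and viewed, at most 10 in all, crops included, and the job is handed in when it is done.

```bash
mkdir -p pics; ls; python3 - <<'E'
from cell import ctrl
import cv2,numpy as np
s=ctrl.read_state(); print(s)
for n in("top","side"):
    d=ctrl.get_image(n); cv2.imwrite(f"pics/{n}0.png",d["pixels"][:,:,::-1]); print(n,{k:(np.round(v,3).tolist() if k=="pose" else v) for k,v in d.items() if k!="pixels"})
E
```

```text
pics
{'clock': 0.0, 'qpos': array([-1.3898005 ,  0.6293476 ,  0.03843663,  1.51837739, -0.02703234,
        0.99629001, -0.01996705]), 'qd': array([-7.84716850e-05, -5.89078257e-04,  1.63333851e-03,  6.87183768e-05,
       -2.02780710e-04,  3.11008454e-04, -1.48154892e-03]), 'tau': array([-5.53980335e-04, -5.63407195e+01,  1.22596655e+00, -1.93456417e+01,
        1.09462984e-02,  1.02675083e-02,  1.06324259e-05]), 'eef_pos': array([158.60025475, 629.70611923, 230.38502793]), 'tool_rot': array([-3.13968775e+00, -4.89497069e-06,  2.89481627e+00]), 'force': array([ 1.15819852,  0.08335025, -0.07869591]), 'torque': array([ 0.0084275 , -0.05435039, -0.02088373]), 'gripper_force': 0.0, 'width': 85.10118988892765}
top {'fx': 493.0265764690614, 'fy': 493.0265764690614, 'cx': 312.7220900765821, 'cy': 196.29950133250378, 'pose': [[-0.012, 0.997, -0.072, 419.144], [-1.0, -0.012, 0.0, 30.055], [-0.001, 0.072, 0.997, 1793.407], [0.0, 0.0, 0.0, 1.0]]}
side {'fx': 498.5364854559735, 'fy': 498.5364854559735, 'cx': 315.76652987621935, 'cy': 197.04762188465827, 'pose': [[0.902, 0.271, -0.336, -44.349], [-0.432, 0.57, -0.699, -1212.63], [0.002, 0.775, 0.632, 1222.121], [0.0, 0.0, 0.0, 1.0]]}
```

View pics/top0.png

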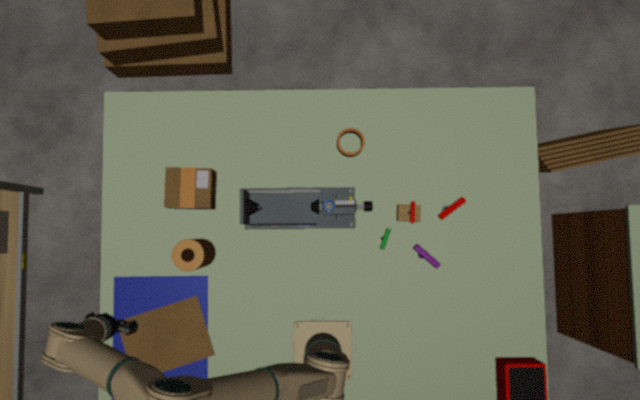

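View pics/side0.png

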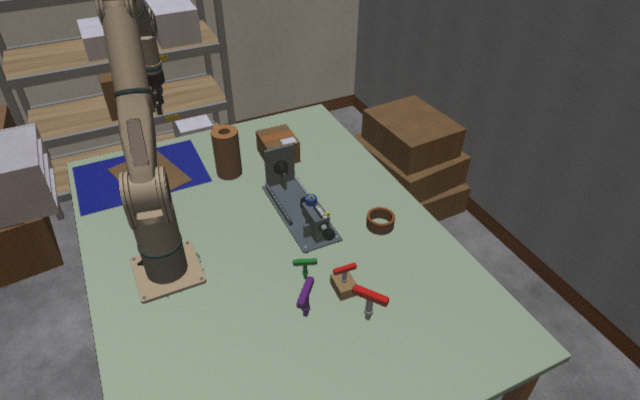

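The top picture shows the dispenser at (240–372, 187–230) with its pull knob at (368,206). Candidates for the key:
- red T in the wooden block, top (412,212)
- larger red T, (452,208)
- green T, (385,238)
- purple T, (426,256)

By the description it is the smaller red one, which stands in the block. I'll check it in one close crop.

```bash
cat > h.py <<'E'
from cell import ctrl
import cv2,numpy as np
from scipy.spatial.transform import Rotation as R
def campose(d,s=None):
    if "pose" in d: return np.array(d["pose"])
    T=np.eye(4);T[:3,:3]=R.from_euler("xyz",s["tool_rot"]).as_matrix();T[:3,3]=s["eef_pos"]
    return T@np.array(d["T_tool_cam"])
def ray(d,u,v,P):
    r=P[:3,:3]@np.array([(u-d["cx"])/d["fx"],-(v-d["cy"])/d["fy"],-1]); return P[:3,3],r
def at(d,u,v,z,P):
    o,r=ray(d,u,v,P); return o+r*(z-o[2])/r[2]
def proj(d,p,P):
    c=np.linalg.inv(P)@np.append(p,1); return d["cx"]-d["fx"]*c[0]/c[2], d["cy"]+d["fy"]*c[1]/c[2]
def blob(img,lo,hi,roi,minpx=6):
    u0,v0,u1,v1=roi; h=cv2.cvtColor(img[v0:v1,u0:u1],cv2.COLOR_RGB2HSV)
    m=cv2.inRange(h,lo,hi); n,l,st,c=cv2.connectedComponentsWithStats(m)
    out=[]
    for i in range(1,n):
        if st[i,4]>=minpx:
            pts=np.argwhere(l==i)[:,::-1].astype(np.float32)
            out.append((c[i]+[u0,v0],st[i,4],cv2.minAreaRect(pts)))
    return out
E
python3 - <<'E'
from h import *
t=ctrl.get_image("top");s=ctrl.get_image("side")
a=cv2.resize(t["pixels"][180:270,230:470],(800,300),interpolation=cv2.INTER_CUBIC)
b=cv2.resize(s["pixels"][185:320,250:410],(356,300),interpolation=cv2.INTER_CUBIC)
o=np.zeros((600,800,3),np.uint8);o[:300]=a;o[300:,:356]=b
cv2.imwrite("pics/crop.png",o[:,:,::-1])
P=campose(t)
for nm,lo,hi,roi,z in [("red",(0,150,60),(8,255,255),(395,190,470,225),102),("blue",(100,100,40),(125,255,255),(310,190,350,225),153),("yel",(22,150,80),(35,255,255),(310,190,370,215),135)]:
    for c,n,r in blob(t["pixels"],lo,hi,roi,2): print(nm,c,n,r,at(t,*c,z,P).round(1))
for nm,u,v,z in [("knob",368,206,98),("block",408,212,40)]: print(nm,at(t,u,v,z,P).round(1))
E
```

```text
red [451.61235955 207.81460674] 178 ((56.55999755859375, 17.580001831054688), (6.400001525878906, 30.20000457763672), 53.13010025024414) [ 495.1 -446.8  102. ]
red [412.15789474 212.2       ] 95 ((17.0, 22.0), (20.0, 4.0), 90.0) [ 481.7 -310.9  102. ]
blue [328.20689655 204.86206897] 58 ((18.5, 15.5), (11.0, 11.0), 90.0) [507.7 -21.7 153. ]
yel [350.16666667 197.83333333] 6 ((40.250003814697266, 7.750000953674316), (1.4142134189605713, 2.1213202476501465), 45.0) [531.4 -96.6 135. ]
knob [ 505.  -160.3   98. ]
block [ 484.9 -308.7   40. ]
```

View pics/crop.png

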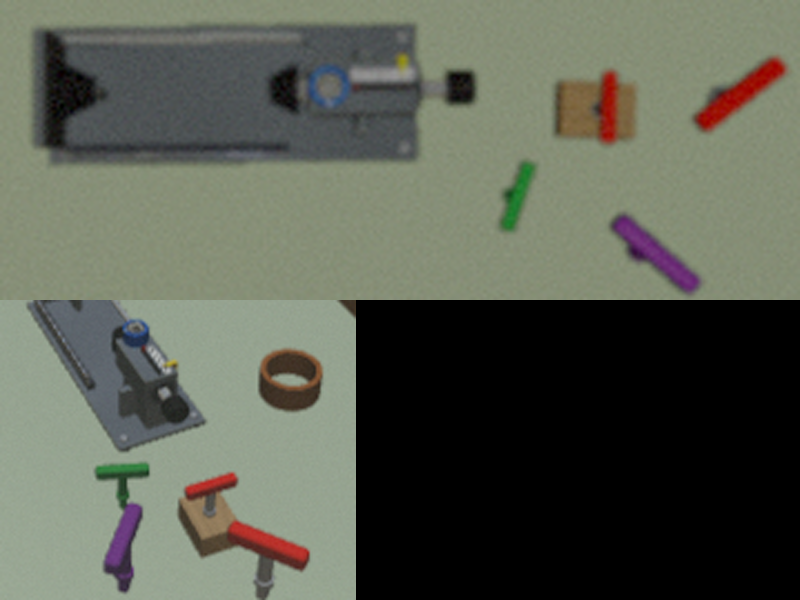

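The crop confirms it: the small red bar stands in the wooden block, and the larger red T beside it is the decoy. The lock knob, the yellow marker and the black knob are all clear. Next I'll plan the transit.

```bash
cat > plan.py <<'E'
import sys,json
from h import *
def plan(tgt,yaw,n,start=None):
    """print how far each of n rows goes in tool axes (deg, m); tool kept pointing down"""
    s=ctrl.read_state(); p0,e=(s["eef_pos"],s["tool_rot"]) if start is None else (np.array(start[0]),[np.pi,0,start[1]])
    dy=(yaw-e[2]+np.pi)%(2*np.pi)-np.pi; st=dy/n; d=(np.array(tgt)-p0)/n
    for i in range(n):
        Rm=R.from_euler("xyz",[np.pi,0,e[2]+st*i]).as_matrix()
        print([[0,0,round(-np.degrees(st),1)],np.round(Rm.T@d/1000,4).tolist(),0],end=",\n" if i%5==4 else ",")
    print()
E
python3 - <<'E'
from plan import *
plan([440,180,310],1.5,15)
E
```

```text
[[0, 0, np.float64(5.3)], [-0.0255, -0.0245, -0.0053], 0],[[0, 0, np.float64(5.3)], [-0.0277, -0.022, -0.0053], 0],[[0, 0, np.float64(5.3)], [-0.0296, -0.0194, -0.0053], 0],[[0, 0, np.float64(5.3)], [-0.0313, -0.0165, -0.0053], 0],[[0, 0, np.float64(5.3)], [-0.0327, -0.0136, -0.0053], 0],
[[0, 0, np.float64(5.3)], [-0.0338, -0.0105, -0.0053], 0],[[0, 0, np.float64(5.3)], [-0.0346, -0.0073, -0.0053], 0],[[0, 0, np.float64(5.3)], [-0.0351, -0.004, -0.0053], 0],[[0, 0, np.float64(5.3)], [-0.0354, -0.0008, -0.0053], 0],[[0, 0, np.float64(5.3)], [-0.0353, 0.0025, -0.0053], 0],
[[0, 0, np.float64(5.3)], [-0.0349, 0.0058, -0.0053], 0],[[0, 0, np.float64(5.3)], [-0.0342, 0.009, -0.0053], 0],[[0, 0, np.float64(5.3)], [-0.0332, 0.0122, -0.0053], 0],[[0, 0, np.float64(5.3)], [-0.032, 0.0152, -0.0053], 0],[[0, 0, np.float64(5.3)], [-0.0304, 0.0181, -0.0053], 0],
```

```bash
python3 -m handwheel '[[[0,0,5.3],[-0.0255,-0.0245,-0.016],0],[[0,0,5.3],[-0.0277,-0.022,-0.016],0],[[0,0,5.3],[-0.0296,-0.0194,-0.016],0],[[0,0,5.3],[-0.0313,-0.0165,-0.016],0],[[0,0,5.3],[-0.0327,-0.0136,-0.016],0]]'
python3 -c "
from h import *;s=ctrl.read_state();print(s['qpos'].round(2),s['tool_rot'].round(3))"
```

```text
clock: 0.62
eef_pos: [253.3, 478.7, 311.8]
tool_rot: [-3.141, -0.0, 2.428]
force: [-0.2, -0.6, 0.7]
width: 85.0
gripper_force: 0.0
[-1.26  0.39  0.18  1.72 -0.08  1.04 -0.2 ] [-3.141 -0.     2.428]
```

```bash
python3 -m handwheel '[[[0,0,5.3],[-0.0338,-0.0105,0],0],[[0,0,5.3],[-0.0346,-0.0073,0],0],[[0,0,5.3],[-0.0351,-0.004,0],0],[[0,0,5.3],[-0.0354,-0.0008,0],0],[[0,0,5.3],[-0.0353,0.0025,0],0]]'
python3 -m handwheel '[[[0,0,5.3],[-0.0349,0.0058,0],0],[[0,0,5.3],[-0.0342,0.009,0],0],[[0,0,5.3],[-0.0332,0.0122,0],0],[[0,0,5.3],[-0.032,0.0152,0],0],[[0,0,5.3],[-0.0304,0.0181,0],0]]'
python3 - <<'E'
from plan import *
plan([470,-290,260],0.0,14)
E
```

```text
clock: 1.03
eef_pos: [347.4, 329.1, 311.4]
tool_rot: [3.141, -0.0, 1.965]
force: [0.5, 0.3, -0.0]
width: 85.4
gripper_force: 0.0
clock: 1.45
eef_pos: [442.1, 179.7, 311.4]
tool_rot: [3.142, -0.0, 1.503]
force: [0.3, 0.0, -0.2]
width: 85.8
gripper_force: 0.0
[[0, 0, np.float64(6.2)], [-0.0333, 0.0043, 0.0037], 0],[[0, 0, np.float64(6.2)], [-0.0327, 0.0078, 0.0037], 0],[[0, 0, np.float64(6.2)], [-0.0317, 0.0113, 0.0037], 0],[[0, 0, np.float64(6.2)], [-0.0303, 0.0146, 0.0037], 0],[[0, 0, np.float64(6.2)], [-0.0285, 0.0178, 0.0037], 0],
[[0, 0, np.float64(6.2)], [-0.0265, 0.0207, 0.0037], 0],[[0, 0, np.float64(6.2)], [-0.0241, 0.0234, 0.0037], 0],[[0, 0, np.float64(6.2)], [-0.0215, 0.0259, 0.0037], 0],[[0, 0, np.float64(6.2)], [-0.0186, 0.028, 0.0037], 0],[[0, 0, np.float64(6.2)], [-0.0154, 0.0299, 0.0037], 0],
[[0, 0, np.float64(6.2)], [-0.0122, 0.0313, 0.0037], 0],[[0, 0, np.float64(6.2)], [-0.0087, 0.0325, 0.0037], 0],[[0, 0, np.float64(6.2)], [-0.0052, 0.0332, 0.0037], 0],[[0, 0, np.float64(6.2)], [-0.0016, 0.0336, 0.0037], 0],
```

```bash
cat > snap.py <<'E'
import sys
from h import *
def snap(name):
    s=ctrl.read_state(); d=ctrl.get_image("wrist"); P=campose(d,s)
    np.savez(f"pics/{name}.npz",P=P,**{k:d[k] for k in("pixels","fx","fy","cx","cy")})
    cv2.imwrite(f"pics/{name}.png",d["pixels"][:,:,::-1]); return s,d,P
if __name__=="__main__":
    s,d,P=snap(sys.argv[1]); print(s["eef_pos"].round(1),s["tool_rot"].round(3)); print("cam",P.round(2).tolist(),d["fx"])
E
python3 -m handwheel '[[[0,0,6.2],[-0.0333,0.0043,0.0037],0],[[0,0,6.2],[-0.0327,0.0078,0.0037],0],[[0,0,6.2],[-0.0317,0.0113,0.0037],0],[[0,0,6.2],[-0.0303,0.0146,0.0037],0],[[0,0,6.2],[-0.0285,0.0178,0.0037],0]]'
python3 -m handwheel '[[[0,0,6.2],[-0.0265,0.0207,0.0037],0],[[0,0,6.2],[-0.0241,0.0234,0.0037],0],[[0,0,6.2],[-0.0215,0.0259,0.0037],0],[[0,0,6.2],[-0.0186,0.028,0.0037],0],[[0,0,6.2],[-0.0154,0.0299,0.0037],0]]'
python3 snap.py w1
python3 -m handwheel '[[[0,0,6.2],[-0.0122,0.0313,0.0037],0],[[0,0,6.2],[-0.0087,0.0325,0.0037],0],[[0,0,6.2],[-0.0052,0.0332,0.0037],0],[[0,0,6.2],[-0.0016,0.0336,0.0037],0],[[0,0,0],[0,0,0],0]]'
python3 snap.py w2; python3 -c "
import cv2,numpy as np
o=[cv2.resize(cv2.imread(f'pics/w{i}.png'),(480,300)) for i in (1,2)];cv2.imwrite('pics/w12.png',np.vstack(o))"
```

```text
clock: 1.87
eef_pos: [451.8, 12.0, 292.7]
tool_rot: [-3.142, -0.0, 0.961]
force: [0.4, 1.2, -0.5]
width: 85.3
gripper_force: 0.0
clock: 2.28
eef_pos: [461.6, -155.7, 274.2]
tool_rot: [-3.141, -0.0, 0.42]
force: [1.0, 0.1, 0.0]
width: 85.3
gripper_force: 0.0
[ 461.6 -155.7  274.2] [-3.141 -0.     0.42 ]
cam [[0.41, 0.87, 0.27, 529.99], [-0.91, 0.39, 0.12, -125.83], [-0.0, -0.3, 0.95, 415.23], [0.0, 0.0, 0.0, 1.0]] 297.13923379384363
clock: 2.75
eef_pos: [467.5, -295.8, 259.4]
tool_rot: [3.135, 0.001, -0.019]
force: [-0.4, -0.9, 0.5]
width: 85.5
gripper_force: 0.0
[ 467.5 -295.8  259.4] [ 3.135e+00  1.000e-03 -1.900e-02]
cam [[-0.02, 0.95, 0.3, 542.66], [-1.0, -0.02, 0.0, -297.35], [0.01, -0.3, 0.95, 400.43], [0.0, 0.0, 0.0, 1.0]] 297.13923379384363
```

View pics/w12.png

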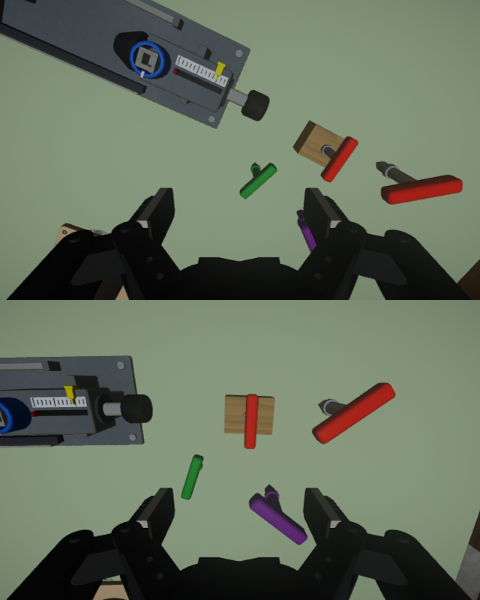

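The two wrist views show the dispenser housing, the marker, the index pin and the pull knob. The small red key stands in its block at about (333,160) in full-resolution w2 pixels. Next I'll measure the key, the lock, the pin and the marker.

```bash
cat > meas.py <<'E'
from h import *
def load(n):
    d=np.load(f"pics/{n}.npz"); return d,d["P"]
RED=((0,150,50),(8,255,255));BLUE=((100,120,40),(125,255,255));YEL=((22,150,80),(35,255,255))
def bar(n,roi,z):
    d,P=load(n); c,a,r=max(blob(d["pixels"],*RED,roi),key=lambda b:b[1])
    bp=cv2.boxPoints(r)+np.array(roi[:2]); w=np.array([at(d,*q,z,P)[:2] for q in bp]); 
    e=[w[1]-w[0],w[2]-w[1]]; e=max(e,key=np.linalg.norm)
    print(n,"bar",w.mean(0).round(1),"len",np.linalg.norm(e).round(1),"ang",np.degrees(np.arctan2(e[1],e[0])).round(1))
E
python3 - <<'E'
from meas import *
bar("w2",(300,110,360,215),99); bar("w1",(415,170,490,250),99)
for n,rb in(("w1",(150,30,250,120)),):
    d,P=load(n)
    b=max(blob(d["pixels"],*BLUE,rb),key=lambda b:b[1]);
    hsv=cv2.cvtColor(d["pixels"],cv2.COLOR_RGB2HSV);m=np.zeros((400,640),np.uint8);m[rb[1]:rb[3],rb[0]:rb[2]]=cv2.inRange(hsv,*BLUE)[rb[1]:rb[3],rb[0]:rb[2]]
    cnt=max(cv2.findContours(m,cv2.RETR_EXTERNAL,cv2.CHAIN_APPROX_NONE)[0],key=len);el=cv2.fitEllipse(cv2.convexHull(cnt));print("blue",el,at(d,*el[0],150,P).round(1))
for n,ry,rr in(("w1",(270,70,310,115),(220,80,250,110)),("w2",(60,105,110,150),(30,120,70,165))):
    d,P=load(n)
    for c,a,r in blob(d["pixels"],*YEL,ry,4): print(n,"yel",c.round(1),a,at(d,*c,135,P).round(1))
    for c,a,r in blob(d["pixels"],(0,110,30),(10,255,255),rr,3): print(n,"pin",c.round(1),a,at(d,*c,135,P).round(1))
o=np.hstack([cv2.resize(np.load("pics/w1.npz")["pixels"][40:170,150:370],(660,390),interpolation=cv2.INTER_CUBIC)]);cv2.imwrite("pics/w1c.png",o[:,:,::-1])
E
```

```text
w2 bar [ 485.  -314.7] len 74.1 ang -4.1
w1 bar [ 484.7 -311.8] len 74.3 ang -4.1
blue ((197.33041381835938, 78.32843780517578), (49.260284423828125, 52.747676849365234), 124.14922332763672) [507.9 -25.4 150. ]
w1 yel [292.6  92. ] 169 [ 530.4 -100.5  135. ]
w1 pin [233.3  94.5] 27 [506.8 -53.  135. ]
w2 yel [ 92.6 123.4] 188 [ 530.3 -103.8  135. ]
w2 pin [ 44.  151.5] 31 [506.8 -55.  135. ]
```

View pics/w1c.png

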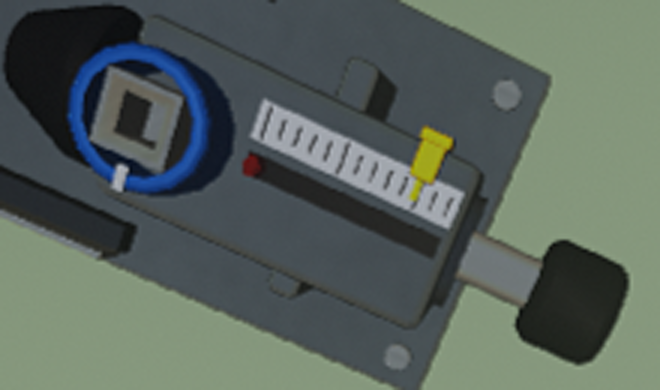

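The w1 crop shows the lock knob with its recess at about (197,78) full-resolution. The red pin is at (233,94), the yellow marker at (292,92), and the pull knob is at the right. The key bar is at (485,-313), angle -4°. The lock is at (508,-25). The pin is 28 mm from the lock, as the description says. Next I'll move to the key.

```bash

python3 -m handwheel '[[[0,0,1.0],[0.006,0.006,0.034],0],[[0,0,1.0],[0.006,0.006,0.034],0],[[0,0,1.0],[0.0055,0.0052,0.034],0],[[0,0,0],[0,0,0],0],[[0,0,0],[0,0,0],0]]'
python3 snap.py w3; python3 - <<'E'
from meas import *
d,P=load("w3")
for c,a,r in blob(d["pixels"],*RED,(0,0,640,400),200): print(c,a,r)
c,a,r=min(blob(d["pixels"],*RED,(150,0,450,400),400),key=lambda b:abs(b[0][0]-320))
w=np.array([at(d,*q,99,P)[:2] for q in cv2.boxPoints(r)+np.array([150,0])]);e=max([w[1]-w[0],w[2]-w[1]],key=np.linalg.norm)
print(w.mean(0),np.linalg.norm(e),np.degrees(np.arctan2(e[1],e[0])),ctrl.read_state()["tool_rot"])
E
```

```text
clock: 3.22
eef_pos: [485.3, -304.6, 156.4]
tool_rot: [-3.139, 0.003, -0.058]
force: [-0.4, -0.3, 1.5]
width: 85.5
gripper_force: 0.0
[ 485.3 -304.6  156.4] [-3.139e+00  3.000e-03 -5.800e-02]
cam [[-0.06, 0.95, 0.3, 560.76], [-1.0, -0.05, -0.02, -310.49], [-0.0, -0.3, 0.95, 297.17], [0.0, 0.0, 0.0, 1.0]] 297.13923379384363
[538.16930138 188.99885263] 7844 ((536.7937622070312, 188.41709899902344), (45.77724075317383, 186.67791748046875), 56.88865280151367)
[331.41782087 210.06832872] 2166 ((332.0, 211.0), (100.0, 22.0), 90.0)
[ 485.4439356  -315.50040966] 75.77495205915902 178.16332700489212 [-3.14128611e+00  3.91994828e-04 -5.84983397e-02]
```

```bash
python3 - <<'E'
from plan import *
s=ctrl.read_state();print(s["eef_pos"].round(1),s["tool_rot"].round(3),s["qpos"].round(2))
plan([485.4,-315,76],-0.058,4)
E
```

```text
[ 486.1 -305.6  158.2] [-3.141  0.    -0.058] [ 0.05  0.74  0.77  1.82 -0.67  0.86 -0.48]
[[0, 0, np.float64(-0.0)], [-0.0, 0.0023, 0.0205], 0],[[0, 0, np.float64(-0.0)], [-0.0, 0.0023, 0.0205], 0],[[0, 0, np.float64(-0.0)], [-0.0, 0.0023, 0.0205], 0],[[0, 0, np.float64(-0.0)], [-0.0, 0.0023, 0.0205], 0],
```

```bash

python3 -m handwheel '[[[0,0,0],[0,0.0023,0.0205],0],[[0,0,0],[0,0.0023,0.0205],0],[[0,0,0],[0,0.0023,0.0205],0],[[0,0,0],[0,0.0023,0.0205],0],[[0,0,0],[0,0,0],0]]'
python3 -m handwheel '[[[0,0,0],[0,0,0],0],[[0,0,0],[0,0,0],0]]'
```

```text
clock: 3.68
eef_pos: [485.2, -314.4, 75.0]
tool_rot: [-3.14, 0.001, -0.059]
force: [0.0, 1.3, -0.1]
width: 85.4
gripper_force: 0.0
clock: 3.85
eef_pos: [486.6, -316.1, 77.9]
tool_rot: [3.14, -0.003, -0.059]
force: [-0.2, 0.2, -0.1]
width: 85.7
gripper_force: 0.0
```

```bash

for i in 1 2; do python3 -m handwheel '[[[0,0,0],[0,0,0],1],[[0,0,0],[0,0,0],1],[[0,0,0],[0,0,0],1],[[0,0,0],[0,0,0],1],[[0,0,0],[0,0,0],1]]'; done
```

```text
clock: 4.27
eef_pos: [485.6, -315.5, 75.8]
tool_rot: [3.141, -0.0, -0.06]
force: [-0.4, 0.3, -0.2]
width: 25.4
gripper_force: 0.0
clock: 4.68
eef_pos: [485.6, -315.5, 75.7]
tool_rot: [-3.142, -0.0, -0.06]
force: [-0.3, 1.6, 4.5]
width: 15.3
gripper_force: 59.3
```

The key is gripped (15.3 mm, 59 N). Next I'll lift it straight up.

```bash

python3 -m handwheel '[[[0,0,0],[0,0,-0.015],1],[[0,0,0],[0,0,-0.03],1],[[0,0,0],[0,0,-0.04],1],[[0,0,0],[0,0,-0.04],1],[[0,0,0],[0,0,-0.04],1]]'
python3 -m handwheel '[[[0,0,0],[0,0,0],1],[[0,0,0],[0,0,0],1]]'
python3 - <<'E'
from plan import *
plan([500,-100,240],-0.03,8)
E
```

```text
clock: 5.1
eef_pos: [484.7, -315.1, 241.4]
tool_rot: [-3.141, 0.002, -0.061]
force: [0.7, -0.0, -1.1]
width: 15.2
gripper_force: 59.3
clock: 5.27
eef_pos: [486.3, -316.2, 242.3]
tool_rot: [3.14, -0.004, -0.06]
force: [-0.7, 1.0, -1.2]
width: 15.3
gripper_force: 59.4
[[0, 0, np.float64(-0.2)], [0.0001, -0.0271, 0.0003], 0],[[0, 0, np.float64(-0.2)], [0.0002, -0.0271, 0.0003], 0],[[0, 0, np.float64(-0.2)], [0.0003, -0.0271, 0.0003], 0],[[0, 0, np.float64(-0.2)], [0.0004, -0.0271, 0.0003], 0],[[0, 0, np.float64(-0.2)], [0.0005, -0.0271, 0.0003], 0],
[[0, 0, np.float64(-0.2)], [0.0006, -0.0271, 0.0003], 0],[[0, 0, np.float64(-0.2)], [0.0007, -0.0271, 0.0003], 0],[[0, 0, np.float64(-0.2)], [0.0008, -0.0271, 0.0003], 0],
```

```bash

python3 -m handwheel '[[[0,0,0],[0,-0.02,0],1],[[0,0,0],[0.0005,-0.032,0],1],[[0,0,0],[0.0005,-0.036,0],1],[[0,0,0],[0.0005,-0.036,0],1],[[0,0,0],[0.0005,-0.036,0],1]]'
python3 -m handwheel '[[[0,0,0],[0.001,-0.03,0],1],[[0,0,0],[0.001,-0.022,0],1],[[0,0,0],[0,-0.01,0],1],[[0,0,0],[0,0,0],1],[[0,0,0],[0,0,0],1]]'
python3 -m handwheel '[[[0,0,0],[0,0,0],1],[[0,0,0],[0,0,0],1]]'
python3 snap.py w4; python3 -c "
from h import *;s=ctrl.read_state();print(s['eef_pos'],s['tool_rot'])"
```

```text
clock: 5.68
eef_pos: [495.7, -153.6, 238.4]
tool_rot: [-3.141, 0.004, -0.061]
force: [1.1, 0.1, -1.4]
width: 14.9
gripper_force: 59.3
clock: 6.1
eef_pos: [502.2, -94.7, 239.6]
tool_rot: [3.14, 0.002, -0.06]
force: [0.1, -0.8, -1.6]
width: 15.1
gripper_force: 59.3
clock: 6.27
eef_pos: [502.4, -96.2, 240.5]
tool_rot: [3.14, -0.0, -0.063]
force: [-0.6, 0.1, -1.6]
width: 15.2
gripper_force: 59.3
[502.4 -96.2 240.5] [ 3.14  -0.    -0.063]
cam [[-0.06, 0.95, 0.3, 577.31], [-1.0, -0.06, -0.02, -102.01], [0.0, -0.3, 0.95, 381.55], [0.0, 0.0, 0.0, 1.0]] 297.13923379384363
[502.4636731  -96.00299439 240.55262181] [ 3.14079619e+00 -1.10560679e-04 -6.30782240e-02]
```

View pics/w4.png

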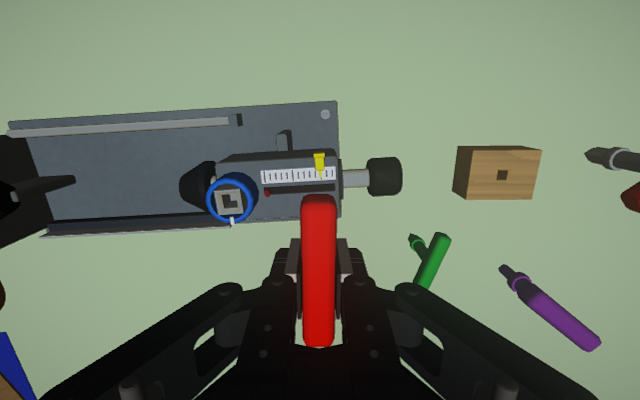

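```bash
cat > lock.py <<'E'
import sys
from meas import *
def lock(n,rb,z=152.):
    d,P=load(n)
    hsv=cv2.cvtColor(d["pixels"],cv2.COLOR_RGB2HSV);m=np.zeros((400,640),np.uint8);s=np.s_[rb[1]:rb[3],rb[0]:rb[2]];m[s]=cv2.inRange(hsv,*BLUE)[s]
    cnt=max(cv2.findContours(m,cv2.RETR_EXTERNAL,cv2.CHAIN_APPROX_NONE)[0],key=len)
    inner=m.copy(); full=cv2.drawContours(np.zeros_like(m),[cv2.convexHull(cnt)],-1,255,-1)
    el=cv2.fitEllipse(cv2.convexHull(cnt)); print("blue outer",np.round(el[0],1),np.round(el[1],1),at(d,*el[0],150,P).round(1))
    # pale square: low saturation, bright, inside the ring
    g=cv2.bitwise_and(cv2.inRange(hsv,(0,0,90),(180,90,255)),full)
    c=max(cv2.findContours(g,cv2.RETR_EXTERNAL,cv2.CHAIN_APPROX_NONE)[0],key=cv2.contourArea)
    r=cv2.minAreaRect(c); bp=cv2.boxPoints(r); w=np.array([at(d,*q,153,P)[:2] for q in bp]); e=w[1]-w[0]; f=w[2]-w[1]
    print("square",np.round(r[0],1),w.mean(0).round(1),"sides",np.linalg.norm(e).round(1),np.linalg.norm(f).round(1),"ang mod90",(np.degrees(np.arctan2(e[1],e[0]))%90).round(1))
    return d,P
if __name__=="__main__": lock(sys.argv[1],eval(sys.argv[2]))
E
python3 lock.py w4 "(195,165,265,235)"; python3 lock.py w1 "(150,30,250,120)"
python3 - <<'E'
from meas import *
d,P=load("w4"); s=ctrl.read_state()
c,a,r=max(blob(d["pixels"],*RED,(280,180,360,370)),key=lambda b:b[1]); bp=cv2.boxPoints(r)+[280,180]
Rm=R.from_euler("xyz",s["tool_rot"]).as_matrix()
for q in bp: print(q.round(0),(Rm.T@(at(d,*q,s["eef_pos"][2]+26.3,P)-s["eef_pos"])).round(1))
for n,ry,rr in(("w4",(305,145,335,182),(258,180,275,202)),):
    for c,a,r in blob(d["pixels"],*YEL,ry,4): print(n,"yel",c.round(1),a,at(d,*c,135,P).round(1))
    for c,a,r in blob(d["pixels"],(0,110,30),(10,255,255),rr,3): print(n,"pin",c.round(1),a,at(d,*c,135,P).round(1))
print("knob top centre",at(d,384,170,117,P))
im=cv2.resize(d["pixels"][145:245,180:420],(800,333),interpolation=cv2.INTER_CUBIC);cv2.imwrite("pics/w4c.png",im[:,:,::-1])
E
```

```text
blue outer [231.5 197.2] [49.1 53.9] [509.6 -27.1 150. ]
square [228.4 201.6] [506.8 -24.9] sides 22.2 21.1 ang mod90 1.0
blue outer [197.3  78.3] [49.3 52.7] [507.9 -25.4 150. ]
square [194.5  79.7] [506.1 -24.7] sides 22.7 21.2 ang mod90 87.8
[300. 347.] [-36.   -7.3 -26.3]
[300. 194.] [ 40.6  -5.9 -26.3]
[336. 194.] [ 40.7   8.6 -26.3]
[336. 347.] [-36.   10.  -26.3]
w4 yel [319.  161.3] 176 [ 531.9 -100.1  135. ]
w4 pin [266.9 191.8] 38 [508.1 -53.5 135. ]
knob top centre [ 516.9884157 -158.249107   117.       ]
```

View pics/w4c.png

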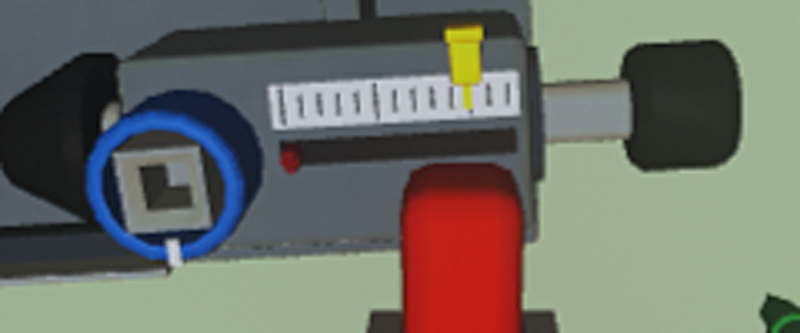

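The w4 crop shows the recess square centred at about (229,202) full-resolution and aligned with the housing. The bar is squarely in the fingers, and in the same image it reads about 1.3 mm to one side. Allowing for that, I'll aim at (505.9,-24.3) with yaw about -0.01.

```bash

python3 -m handwheel '[[[0,0,0],[0,-0.02,0],1],[[0,0,0],[-0.0005,-0.03,0],1],[[0,0,0],[-0.0005,-0.0219,0],1],[[0,0,-1.5],[0,0,0],1],[[0,0,-1.5],[0,0,0],1]]'
python3 -m handwheel '[[[0,0,0],[0,0,0.006],1],[[0,0,0],[0,0,0.006],1],[[0,0,0],[0,0,0.004],1],[[0,0,0],[0,0,0],1],[[0,0,0],[0,0,0],1]]'
python3 -c "
from h import *;s=ctrl.read_state();print(s['eef_pos'],s['tool_rot'],s['force'])
d=ctrl.get_image('side');im=d['pixels'];P=campose(d);u,v=map(int,proj(d,[507,-25,175],P));print(u,v)
cv2.imwrite('pics/s1.png',cv2.resize(im[v-40:v+40,u-50:u+50],(800,600),interpolation=cv2.INTER_CUBIC)[:,:,::-1])"
```

```text
clock: 6.73
eef_pos: [506.2, -22.0, 240.3]
tool_rot: [3.141, 0.0, -0.004]
force: [-0.2, 0.1, -1.6]
width: 15.0
gripper_force: 59.3
clock: 7.15
eef_pos: [505.8, -23.0, 224.1]
tool_rot: [3.141, 0.001, -0.009]
force: [1.5, 0.1, -1.6]
width: 14.7
gripper_force: 59.3
[505.80149641 -22.9987659  224.10518587] [ 3.14132669e+00  8.62942427e-04 -9.31771842e-03] [ 1.47928774  0.05982533 -1.57449178]
310 192
```

```bash

python3 -m handwheel '[[[0,0,0],[0,0.0012,0.005],1],[[0,0,0],[0,0,0.005],1],[[0,0,0],[0,0,0.003],1],[[0,0,0],[0,0,0],1]]'
python3 -m handwheel '[[[0,0,0],[0,0,0.003],1],[[0,0,0],[0,0,0.003],1],[[0,0,0],[0,0,0],1]]'
python3 -c "
from h import *;s=ctrl.read_state();print(s['force'],s['torque'])"
```

```text
clock: 7.53
eef_pos: [505.8, -23.3, 210.7]
tool_rot: [3.142, 0.001, -0.008]
force: [0.3, -0.5, -1.8]
width: 15.0
gripper_force: 59.4
clock: 7.78
eef_pos: [506.5, -23.5, 205.6]
tool_rot: [-3.142, -0.001, -0.008]
force: [0.5, -0.3, 2.8]
width: 15.0
gripper_force: 60.1
[ 0.54076826 -0.33203756  2.83646444] [ 0.04064859  0.0033924  -0.01843004]
```

```bash

python3 -m handwheel '[[[0,0,0],[0,0,0.003],1],[[0,0,0],[0,0,0],1]]'
python3 -c "
from h import *;s=ctrl.read_state();print(s['force'],s['torque'])"
python3 -m handwheel '[[[0,0,0],[0,0,0.003],1],[[0,0,0],[0,0,0],1]]'
python3 -c "
from h import *;s=ctrl.read_state();print(s['force'],s['torque'])"
```

```text
clock: 7.95
eef_pos: [506.9, -23.6, 202.4]
tool_rot: [3.141, -0.002, -0.008]
force: [2.1, -0.4, -0.5]
width: 14.9
gripper_force: 59.6
[ 2.12998014 -0.44361474 -0.49095814] [-0.04503506 -0.57919398  0.02691703]
clock: 8.12
eef_pos: [506.8, -23.5, 199.3]
tool_rot: [3.141, -0.001, -0.008]
force: [3.5, -0.1, -4.1]
width: 14.9
gripper_force: 59.4
[ 3.47956863 -0.08404321 -4.10849928] [-0.06420803 -0.78770234 -0.0632621 ]
```

```bash

python3 -m handwheel '[[[0,0,0],[0.001,0,0.003],1],[[0,0,0],[0,0,0.003],1],[[0,0,0],[0,0,0],1]]'
python3 -c "
from h import *;s=ctrl.read_state();print(s['force'],s['torque'])"
python3 -m handwheel '[[[0,0,0],[0,0,0.0025],1],[[0,0,0],[0,0,0.002],1],[[0,0,0],[0,0,0],1]]'
python3 -c "
from h import *;s=ctrl.read_state();print(s['force'],s['torque'])"
```

```text
clock: 8.37
eef_pos: [507.1, -23.5, 192.9]
tool_rot: [3.141, 0.0, -0.008]
force: [2.4, -0.2, -3.1]
width: 15.0
gripper_force: 59.4
[ 2.3864402  -0.21349894 -3.11840057] [-0.17754228 -0.65891872  0.02181267]
clock: 8.62
eef_pos: [507.2, -23.6, 189.1]
tool_rot: [-3.141, -0.0, -0.008]
force: [1.7, 0.5, 1.0]
width: 15.1
gripper_force: 60.1
[1.6829473  0.50401843 1.03493175] [-0.01181992 -0.39060677  0.02458515]
```

```bash

python3 -m handwheel '[[[0,0,0],[0,0,0.001],1],[[0,0,0],[0,0,0],1]]'
python3 -m handwheel '[[[0,0,-4],[0,0,0],1],[[0,0,-6],[0,0,0],1],[[0,0,-6],[0,0,0],1],[[0,0,-6],[0,0,0],1],[[0,0,-6],[0,0,0],1]]'
python3 -c "
from h import *;s=ctrl.read_state();print(s['force'],s['torque'],s['qpos'].round(2))"
```

```text
clock: 8.78
eef_pos: [507.4, -23.6, 189.0]
tool_rot: [-3.141, -0.001, -0.008]
force: [0.1, -0.1, 9.8]
width: 14.8
gripper_force: 61.3
clock: 9.2
eef_pos: [508.3, -23.9, 189.1]
tool_rot: [3.14, -0.003, 0.486]
force: [1.3, 0.1, 6.8]
width: 15.0
gripper_force: 60.7
[1.31963217 0.08988014 6.79530502] [-0.07865033 -0.34152003 -0.10129592] [-0.48  0.58  0.72  1.97 -0.54  0.78 -0.54]
```

```bash

python3 -m handwheel '[[[0,0,-7],[0,0,0],1],[[0,0,-7],[0,0,0],1],[[0,0,-7],[0,0,0],1],[[0,0,-7],[0,0,0],1],[[0,0,-7],[0,0,0],1]]'
python3 -c "
from h import *;s=ctrl.read_state();print(s['force'],s['torque'])"
python3 -m handwheel '[[[0,0,-5],[0,0,0],1],[[0,0,-4],[0,0,0],1],[[0,0,-3],[0,0,0],1],[[0,0,0],[0,0,0],1]]'
python3 -c "
from h import *;s=ctrl.read_state();print(s['force'],s['torque'])"
```

```text
clock: 9.62
eef_pos: [508.4, -23.5, 189.0]
tool_rot: [3.139, -0.002, 1.098]
force: [2.2, 0.7, 5.7]
width: 14.6
gripper_force: 60.6
[2.16592115 0.73649109 5.71958921] [ 0.11487374 -0.46027449 -0.10465107]
clock: 9.95
eef_pos: [508.4, -23.3, 189.0]
tool_rot: [3.139, -0.002, 1.304]
force: [0.9, -0.4, 7.3]
width: 14.9
gripper_force: 60.6
[ 0.86167586 -0.37208154  7.27010254] [ 0.17180073 -0.44076079 -0.0323405 ]
```

```bash

for i in 1 2; do python3 -m handwheel '[[[0,0,-3],[0,0,0],1],[[0,0,-2],[0,0,0],1],[[0,0,0],[0,0,0],1]]'
python3 -c "
from h import *;s=ctrl.read_state();print(s['force'],s['torque'],s['tool_rot'])";done
```

```text
clock: 10.2
eef_pos: [508.4, -23.2, 189.0]
tool_rot: [3.139, -0.001, 1.39]
force: [0.7, 1.0, 6.4]
width: 14.9
gripper_force: 60.7
[0.74294826 0.97914825 6.3944556 ] [ 0.28919481 -0.53860268 -0.02794359] [ 3.13874114e+00 -1.34130767e-03  1.39010208e+00]
clock: 10.45
eef_pos: [508.3, -23.1, 189.0]
tool_rot: [3.139, -0.001, 1.477]
force: [0.7, 1.6, 5.9]
width: 14.8
gripper_force: 60.7
[0.67137415 1.55074828 5.85085044] [ 0.29549403 -0.44659001  0.04122168] [ 3.13868727e+00 -1.10876846e-03  1.47748119e+00]
```

```bash

for i in 1; do python3 -m handwheel '[[[0,0,-3],[0,0,0],1],[[0,0,-3],[0,0,0],1],[[0,0,0],[0,0,0],1]]'
python3 -c "
from h import *;s=ctrl.read_state();print(s['force'],s['torque'],s['tool_rot'])";done
python3 snap.py w5; python3 -c "
from h import *
d=ctrl.get_image('side');im=d['pixels'];P=campose(d);u,v=map(int,proj(d,[507,-50,150],P))
a=cv2.resize(im[v-45:v+45,u-60:u+60],(400,300),interpolation=cv2.INTER_CUBIC);b=cv2.resize(cv2.imread('pics/w5.png'),(640,300) if 0 else (480,300))[:,:,::-1]
o=np.zeros((600,480,3),np.uint8);o[:300]=b;o[300:,:400]=a;cv2.imwrite('pics/v8.png',o[:,:,::-1])"
```

```text
clock: 10.7
eef_pos: [508.3, -23.1, 189.1]
tool_rot: [3.139, -0.001, 1.583]
force: [1.2, 1.4, 6.6]
width: 15.0
gripper_force: 60.6
[1.23339596 1.35895885 6.56451758] [ 0.2926999  -0.36490255  0.04925039] [ 3.13860233e+00 -8.56772213e-04  1.58289096e+00]
[508.3 -23.1 189.1] [ 3.139e+00 -1.000e-03  1.583e+00]
cam [[1.0, -0.01, -0.01, 505.94], [0.01, 0.95, 0.3, 51.76], [0.0, -0.3, 0.95, 330.17], [0.0, 0.0, 0.0, 1.0]] 297.13923379384363
```

View pics/v8.png

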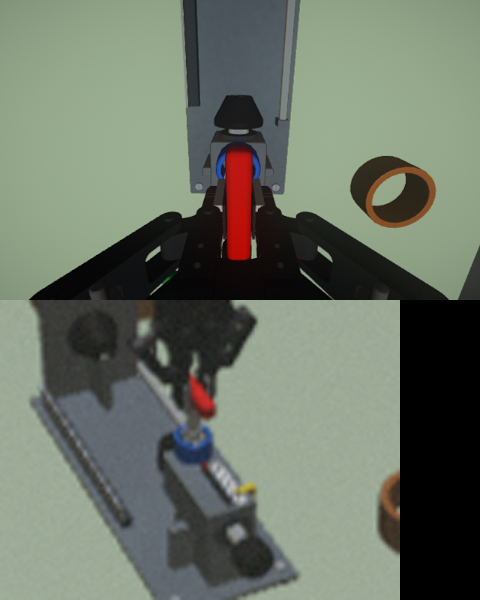

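The key is seated in the knob with its collar on the rim. It has turned about 90° including the fit's slack (about 0.2 rad). I'll nudge a bit more to confirm the stop by torque.

```bash

python3 -m handwheel '[[[0,0,-4],[0,0,0],1],[[0,0,-2],[0,0,0],1],[[0,0,0],[0,0,0],1]]'
python3 -c "
from h import *;s=ctrl.read_state();print(s['force'],s['torque'],s['tool_rot'])"
```

```text
clock: 11.05
eef_pos: [508.3, -23.0, 189.0]
tool_rot: [3.139, -0.001, 1.686]
force: [0.5, 1.6, 6.7]
width: 15.4
gripper_force: 60.7
[0.47336066 1.57608313 6.74616413] [ 0.37513255 -0.43648656 -0.15727925] [ 3.13856400e+00 -7.69436356e-04  1.68637538e+00]
```

The torque reached -0.16 N m with the bar starting to twist in the pads, so it is at the stop. Next I'll release and rise.

```bash

python3 -m handwheel '[[[0,0,2],[0,0,0],0],[[0,0,0],[0,0,0],0],[[0,0,0],[0,0,0],0],[[0,0,0],[0,0,0],0],[[0,0,0],[0,0,0],0]]'
python3 -m handwheel '[[[0,0,0],[0,0,0],0],[[0,0,0],[0,0,-0.01],0],[[0,0,0],[0,0,-0.02],0],[[0,0,0],[0,0,-0.03],0],[[0,0,0],[0,0,-0.03],0]]'
python3 -c "
from plan import *
plan([506,-150,240],np.pi/2-0.01,4)"
```

```text
clock: 11.47
eef_pos: [506.7, -23.5, 187.8]
tool_rot: [-3.141, -0.0, 1.651]
force: [-0.1, 0.4, -0.1]
width: 74.5
gripper_force: 0.0
clock: 11.88
eef_pos: [506.4, -23.7, 279.2]
tool_rot: [-3.14, 0.0, 1.65]
force: [0.6, 0.2, -0.1]
width: 85.3
gripper_force: 0.0
[[0, 0, np.float64(1.3)], [-0.0315, -0.0026, 0.0098], 0],[[0, 0, np.float64(1.3)], [-0.0315, -0.0019, 0.0098], 0],[[0, 0, np.float64(1.3)], [-0.0316, -0.0012, 0.0098], 0],[[0, 0, np.float64(1.3)], [-0.0316, -0.0005, 0.0098], 0],
```

```bash

python3 -m handwheel '[[[0,0,1.2],[-0.0315,-0.0026,0.004],0],[[0,0,1.3],[-0.0315,-0.0019,0.008],0],[[0,0,1.3],[-0.0316,-0.0012,0.01],0],[[0,0,1.3],[-0.0316,-0.0005,0.01],0],[[0,0,0],[0,0,0],0]]'
python3 -m handwheel '[[[0,0,0],[0,0,0],0],[[0,0,0],[0,0,0],0]]'
python3 snap.py w6
```

```text
clock: 12.3
eef_pos: [504.9, -157.4, 245.8]
tool_rot: [-3.14, 0.005, 1.551]
force: [-0.5, -1.5, 0.2]
width: 85.4
gripper_force: 0.0
clock: 12.47
eef_pos: [506.9, -149.4, 246.4]
tool_rot: [3.142, -0.001, 1.562]
force: [0.7, -0.3, -0.3]
width: 85.6
gripper_force: 0.0
[ 506.9 -149.4  246.4] [ 3.142e+00 -1.000e-03  1.562e+00]
cam [[1.0, 0.01, 0.0, 506.52], [-0.01, 0.95, 0.3, -74.49], [-0.0, -0.3, 0.95, 387.47], [0.0, 0.0, 0.0, 1.0]] 297.13923379384363
```

View pics/w6.png

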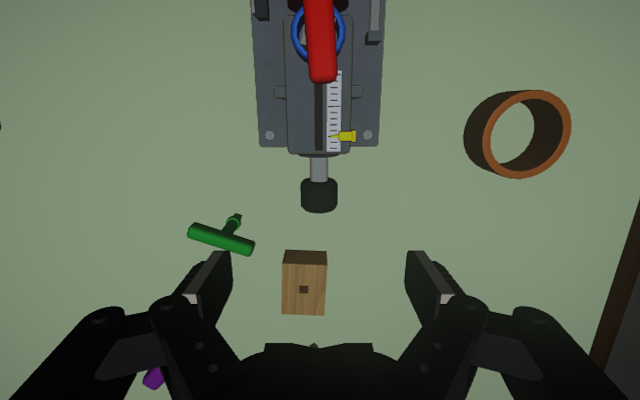

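w6 shows the key standing in the knob at (320,40), the pull knob at (319,195), and the marker tip at (330,136). The roll and the tape are untouched.

```bash
python3 - <<'E'
from plan import *
from meas import load
d,P=load("w6")
hsv=cv2.cvtColor(d["pixels"],cv2.COLOR_RGB2HSV);m=cv2.inRange(hsv,(0,0,0),(180,255,52))[160:225,280:360]
n,l,st,c=cv2.connectedComponentsWithStats(m);i=1+st[1:,4].argmax();print(st[i]+[280,160,0,0,0])
x0,y0,w,h=st[i,:4]+[280,160,0,0]
print("left/right",at(d,x0,195,105,P).round(1),at(d,x0+w,195,105,P).round(1),"outer face bottom",at(d,319,y0+h,85,P).round(1),"inner top edge",at(d,319,y0,117,P).round(1))
print("marker",at(d,330,136,135,P).round(1))
plan([506.5,-160.6,160],np.pi/2-0.01,4)
E
```

```text
[ 301  178   36   35 1080]
left/right [ 488.7 -159.8  105. ] [ 524.5 -160.1  105. ] outer face bottom [ 506.5 -186.4   85. ] inner top edge [ 506.7 -139.7  117. ]
marker [516.2 -99.4 135. ]
[[0, 0, np.float64(0.0)], [-0.003, -0.0001, 0.0216], 0],[[0, 0, np.float64(0.0)], [-0.003, -0.0001, 0.0216], 0],[[0, 0, np.float64(0.0)], [-0.003, -0.0001, 0.0216], 0],[[0, 0, np.float64(0.0)], [-0.003, -0.0001, 0.0216], 0],
```

```bash

python3 -m handwheel '[[[0,0,0],[-0.003,0,0.03],0],[[0,0,0],[-0.003,0,0.04],0],[[0,0,0],[-0.003,0,0.04],0],[[0,0,0],[-0.003,0,0.035],0],[[0,0,0],[0,0,0.021],0]]'
python3 -m handwheel '[[[0,0,0],[0,0,0],0],[[0,0,0],[0,0,0],0]]'
```

```text
clock: 12.93
eef_pos: [505.7, -159.9, 77.3]
tool_rot: [-3.138, -0.002, 1.564]
force: [-0.2, -0.2, -0.0]
width: 85.3
gripper_force: 0.0
clock: 13.1
eef_pos: [506.7, -160.5, 79.8]
tool_rot: [-3.14, -0.001, 1.563]
force: [0.8, -0.6, 0.7]
width: 85.5
gripper_force: 0.0
```

```bash

python3 -m handwheel '[[[0,0,0],[-0.0005,0,0],1],[[0,0,0],[0,0,0],1],[[0,0,0],[0,0,0],1],[[0,0,0],[0,0,0],1],[[0,0,0],[0,0,0],1]]'
python3 -m handwheel '[[[0,0,0],[0,0,0],1],[[0,0,0],[0,0,0],1],[[0,0,0],[0,0,0],1]]'
```

```text
clock: 13.52
eef_pos: [507.3, -162.4, 81.7]
tool_rot: [3.14, -0.0, 1.562]
force: [-1.0, 1.0, 9.2]
width: 36.3
gripper_force: 59.0
clock: 13.77
eef_pos: [507.3, -162.3, 81.7]
tool_rot: [3.14, -0.0, 1.562]
force: [-1.8, 1.1, 9.0]
width: 35.8
gripper_force: 59.1
```

The pads sit a little high on the knob (36 mm, 9 N upward), so I'll regrip 6 mm lower.

```bash

python3 -m handwheel '[[[0,0,0],[0,0,0],0],[[0,0,0],[0,0,0],0],[[0,0,0],[0,0,0.003],0],[[0,0,0],[0,0,0.003],0],[[0,0,0],[0,0,0],0]]'
python3 -m handwheel '[[[0,0,0],[0,0,0],1],[[0,0,0],[0,0,0],1],[[0,0,0],[0,0,0],1],[[0,0,0],[0,0,0],1],[[0,0,0],[0,0,0],1]]'
python3 -m handwheel '[[[0,0,0],[0,0,0],1],[[0,0,0],[0,0,0],1]]'
```

```text
clock: 14.18
eef_pos: [506.2, -162.2, 73.3]
tool_rot: [-3.14, -0.0, 1.561]
force: [-0.5, -0.9, 0.4]
width: 85.2
gripper_force: 0.0
clock: 14.6
eef_pos: [507.3, -162.4, 74.4]
tool_rot: [3.14, 0.0, 1.562]
force: [-0.2, 0.4, 1.7]
width: 36.5
gripper_force: 59.8
clock: 14.77
eef_pos: [507.3, -162.4, 74.3]
tool_rot: [3.14, 0.0, 1.562]
force: [0.5, 1.3, 3.4]
width: 36.2
gripper_force: 59.9
```

```bash

python3 -m handwheel '[[[0,0,0],[-0.003,0,0],1],[[0,0,0],[-0.004,0,0],1],[[0,0,0],[-0.004,0,0],1],[[0,0,0],[-0.004,0,0],1],[[0,0,0],[0,0,0],1]]'
python3 -m handwheel '[[[0,0,0],[-0.006,0,0],1],[[0,0,0],[-0.006,0,0],1],[[0,0,0],[-0.006,0,0],1],[[0,0,0],[-0.006,0,0],1],[[0,0,0],[-0.004,0,0],1]]'
python3 -m handwheel '[[[0,0,0],[0,0,0],1],[[0,0,0],[0,0,0],1],[[0,0,0],[0,0,0],1]]'
python3 snap.py w7; python3 - <<'E'
from h import *
d=np.load("pics/w7.npz");P=d["P"]
for p in([507,-100,135],[507,-52,135]): print(proj(d,p,P))
for n,c in(("yel",((22,150,80),(35,255,255))),("red",((0,110,30),(10,255,255)))):
    for b in blob(d["pixels"],*c,(200,0,440,400),4): print(n,b[0].round(1),b[1],at(d,*b[0],135,P).round(1))
E
```

```text
clock: 15.18
eef_pos: [507.2, -174.6, 74.3]
tool_rot: [3.141, -0.004, 1.563]
force: [1.3, 7.6, 8.1]
width: 36.1
gripper_force: 60.1
clock: 15.6
eef_pos: [507.1, -200.5, 74.3]
tool_rot: [-3.141, -0.007, 1.564]
force: [1.6, 12.0, 8.3]
width: 36.2
gripper_force: 60.2
clock: 15.85
eef_pos: [507.1, -200.6, 74.3]
tool_rot: [-3.141, -0.007, 1.564]
force: [1.1, 10.2, 8.4]
width: 36.4
gripper_force: 60.2
[ 507.1 -200.6   74.3] [-3.141 -0.007  1.564]
cam [[1.0, 0.01, 0.0, 506.61], [-0.01, 0.96, 0.29, -126.57], [-0.0, -0.29, 0.96, 215.84], [0.0, 0.0, 0.0, 1.0]] 297.13923379384363
(np.float64(319.24696458306437), np.float64(-11.772434321314051))
(np.float64(317.96303376459184), np.float64(-309.6411050859151))
yel [410.5   6.6] 881 [ 528.7 -103.9  135. ]
```

The quill has come out 38 mm, so the lock is open. Next I'll check pin against marker, using the tip pixels already seen and the side camera's present view.

```bash
python3 - <<'E'
from h import *
a=-0.01; ey=np.array([np.sin(a),-np.cos(a)])  # dispenser -y
for n,t,p in(("w1",(288.3,105),(234,95)),("w4",(321,177.4),(267.3,192.1))):
    d=np.load(f"pics/{n}.npz");P=d["P"]; T=at(d,*t,135,P);Q=at(d,*p,135,P);print(n,T.round(1),Q.round(1),"travel",((T-Q)[:2]@ey).round(1))
for n in("side","top"):
    d=ctrl.get_image(n);P=campose(d)
    u,v=map(int,proj(d,[510,-95,135],P));r=(u-15,v-15,u+15,v+15)
    for nm,c in(("yel",((20,120,70),(36,255,255))),("red",((0,90,25),(10,255,255)))):
        for b in blob(d["pixels"],*c,r,1): print(n,nm,b[0].round(1),b[1],at(d,*b[0],135,P).round(1))
    im=cv2.resize(d["pixels"][v-15:v+15,u-20:u+20],(800,600) if n=="side" else (400,300),interpolation=cv2.INTER_CUBIC)
    print(n,u,v); cv2.imwrite(f"pics/{n}7.png",im[:,:,::-1])
s=cv2.resize(cv2.imread("pics/side7.png"),(560,420)) 
cv2.imwrite("pics/v10.png",s)
E
```

```text
w1 [ 518.6 -101.2  135. ] [506.7 -53.7 135. ] travel 47.3
w4 [ 518.  -100.9  135. ] [507.9 -53.8 135. ] travel 47.0
side red [319.  213.5] 2 [505.7 -92.9 135. ]
side 320 213
top yel [350.1 197.7] 9 [532.  -96.4 135. ]
top red [337.  203.8] 31 [511.8 -52.  135. ]
top 349 204
```

The two views give 47.3 and 47.0 mm of travel, and the side camera agrees with 38–39 mm now. I'll pull 9 mm more.

```bash

python3 -m handwheel '[[[0,0,0],[-0.003,0,0],1],[[0,0,0],[-0.003,0,0],1],[[0,0,0],[-0.0034,0,0],1],[[0,0,0],[0,0,0],1],[[0,0,0],[0,0,0],1]]'
python3 -m handwheel '[[[0,0,0],[0,0,0],1],[[0,0,0],[0,0,0],1],[[0,0,0],[0,0,0],1]]'
python3 - <<'E'
from h import *
d=ctrl.get_image("side");P=campose(d)
u,v=map(int,proj(d,[512,-95,135],P));r=(u-15,v-15,u+15,v+15)
for nm,c in(("yel",((18,90,60),(38,255,255))),("red",((0,80,25),(10,255,255)))):
    for b in blob(d["pixels"],*c,r,1): print(nm,b[0].round(1),b[1],at(d,*b[0],135,P).round(1))
# whole-scene check crop: lock, key, marker, knob
cv2.imwrite("pics/v10.png",cv2.resize(d["pixels"][v-42:v+33,u-45:u+55],(800,600),interpolation=cv2.INTER_CUBIC)[:,:,::-1]); print(u,v)
for q in([507,-53.7-47.2,135],[518.3,-101,135]): print(np.round(proj(d,q,P),1))
E
```

```text
clock: 16.42
eef_pos: [507.1, -209.5, 74.3]
tool_rot: [-3.141, -0.007, 1.564]
force: [1.7, 11.2, 8.2]
width: 36.4
gripper_force: 60.2
clock: 16.67
eef_pos: [507.1, -209.4, 74.3]
tool_rot: [-3.141, -0.007, 1.564]
force: [2.4, 10.6, 8.0]
width: 36.7
gripper_force: 60.2
red [320. 215.] 3 [ 505.4 -101.1  135. ]
320 213
[320.4 214.8]
[323.5 213.9]
```

View pics/v10.png

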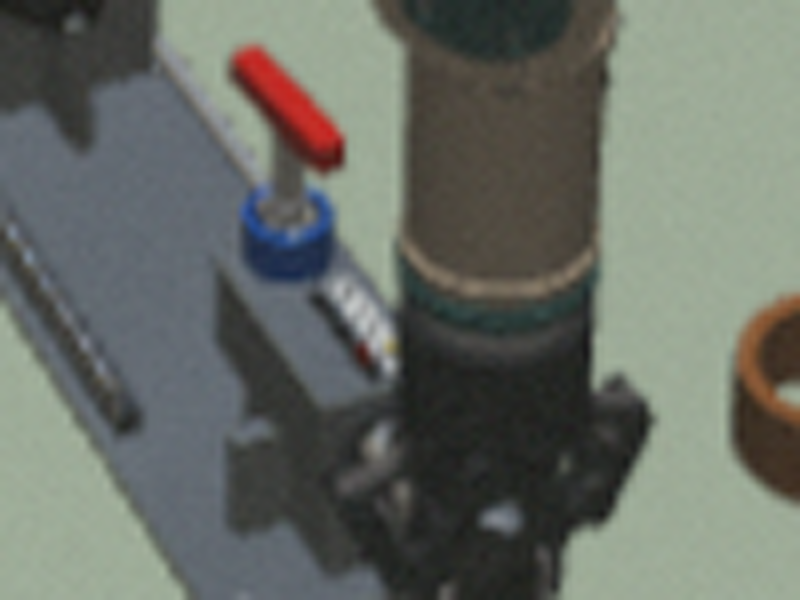

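The picture shows the key standing in the knob at about (290,140). The red pin at (363,355) is level with the yellow tip at (392,345), and the positions predicted for equal y are (363,350) and (388,343). The quill is out 47 mm and the grip is steady at 60 N, so I'll hand in.

```bash
python3 -c "
from cell import ctrl
print(ctrl.finish_job())"
```

```text
the job is handed in; nothing more can be done
None
```

I handed the job in at about 17 s: the key is standing in the lock knob, turned to its stop, and the gripper is holding the pull knob about 47 mm out, with the index pin level with the yellow marker to about 1 mm by my measurements; the hand-in gave no verdict.

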